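# Press a glued walnut panel flat in the sprung-bed jig

### The arm

A 7-joint arm with a two-finger parallel gripper is mounted at the origin on the work surface. World frame = base frame: x ahead of the robot, y to its left, z up, the work surface at z = 0. Lengths are in mm, angles in rad, forces in N, time in s.
With the tool pointing down it reaches from about 400 to 875 mm from the base axis. Payload 4.4 kg.
Tool frame: the origin (TCP) lies at the very end of the fingers, on their centre line; the grasp point (between the pads) lies 19 mm behind it; z points along the fingers, y is the line along which they close (so a half turn about z gives the same grasp; the last joint's range is limited). The gripper opens to 85 mm and grips with 20 to 120 N. Pads are 22 mm wide; open, the fingers measure 114 mm over their backs; the gripper's body (76 mm by 85 mm) begins 54 mm behind the grasp point. The pads swing forward as they close: fully open they stand 13 mm farther back than shut.
Start: joints at [1.159, 0.628, 0.038, 1.517, -0.027, 0.996, -0.02], TCP at [220.345, -611.527, 231.313] pointing down, gripper open.
Joint ranges: [-3.06, 3.06], [-0.37, 2.12], [-1.25, 1.32], [0.18, 2.47], [-1.1, 4.24], [0.23, 1.98], [-2.94, 2.94]. Speed limits (rad/s): [2.57, 2.57, 3.14, 3.14, 3.14, 3.14, 3.14].

### API

Orientations are given as [roll, pitch, yaw] about the fixed x, y, z axes, in that order (R = Rz(yaw) Ry(pitch) Rx(roll)).
In Python, from cell import monitor, viewer, workorder gives the robot as it stands.
- The arm moves only by the tool arm_command, never from a script. Its argument "series" is one flat list of numbers, 5 for each row, row after row: the opening in per cent of the stroke, from 0 (shut) to 100 (fully open), then the shift along the tool's x, y, z in cm, then the turn about the tool's z in degrees. In form: [claw, x, y, z, roll, claw, x, y, z, roll, ...]. A call has exactly 5 rows; each row is the pose to reach, as a shift and turn from the pose commanded when the call began, along the tool's axes at that moment; what a row does not reach only later rows make up. A row lasts 1/12 s, in which the tool goes at most 41.7 mm and 7.16 degrees, less where a joint would pass 70% of its speed; a pose out of reach is approached as far as the arm can. A call with a gripper value outside its range is refused whole. The fingers move at their own pace and stop on an object; the grip force is fixed at half the most. Time passes only in rows, so rows that repeat a pose let the fingers close, or fill a call up. It gives the time, the measured TCP pose, the force, the opening and the grip force at its end, in the units of the state.
- monitor.read_state(): the state, without advancing time (a new reading comes with each control period).
- viewer.get_image(name): name is "scene" or "top" or "wrist"; returns (picture, depth): 480x640x3 uint8, red, green, blue; 480x640 float32, mm along the optical axis (not along the pixel's ray), 0 where there is no reading.
- viewer.camera_model(name): a dict with "mtx" (3x3 intrinsics, pixels), "R" (3x3) and "t" (3): a world point X has camera coordinates R X + t. Camera axes: x right, y down, z forward; pixel columns grow to the right and rows downward; lengths in mm; the calibration is good to about 2 mm. A picture is of the moment at which its call begins: read the wrist's pose just before it. camera_model takes no time and is no camera call; for the wrist camera it gives the pose at the moment of the call.
- workorder.finish_job(): hands the job in; it is judged then, once.
The state is a dict: "clock": time; "qpos": joint angles; "qd": joint speeds; "tau": joint torques, N m; "eef_pos": TCP position; "tool_rot": TCP orientation; "force": force on the tool from outside, world axes, zero at the start; "torque": the same for the moment, N m; "width": finger opening in mm; "gripper_force": force on a finger pad.
Only numpy, scipy, OpenCV 4.12 (cv2) and the standard library are available. Lean on these libraries where they do the work, as an engineer would, in place of code of your own. Each camera call takes 0.05 s, during which the arm holds its last target. There are 200 camera calls.

### The job

Lay the dark walnut-faced panel flat, walnut side up, on the bed of the green gluing jig, between the two red end stops and centred, and let go of it. Then take the orange-handled press block by its handle and press it squarely down on the middle of the panel, lined up with it, until the sprung bed bottoms out level; hold it there for two seconds. Lift it off so that the bed rises again, leave the panel lying in place, and set the press block (do not drop it) upright on its cork mat again, leaving everything else on the bench where it is.

Things in the scene. Friction and masses are not known exactly. Their poses are not given: they have to be found in the camera images.
- walnut_mid (a point): Centre of the loose panel to be pressed: a wooden block 120 (its x) x 56 (its y) x 18 mm (z), 0.05 to 0.14 kg, pale wood with a dark walnut face on top. Lies flat, walnut up, on the plywood stock board, beside the pale panel with about 25 to 40 mm between the two long sides; which of the two lies where varies. Grip it across its 56 mm width.
- maple_mid (a point): Centre of the other loose panel, same size, with a near-white face: a bystander on the same stock board, not to be moved.
- stock_board: Fixed plywood board 170 (x) x 190 (y) x 12 mm on which both panels lie; origin at the centre of its underside, on the bench.
- jig: Fixed gluing jig: foot 210 (x) x 150 (y) x 8 mm, green base 190 x 130 mm with its top 40 mm above the bench, two upright steel rods of 12 mm diameter, 86 mm either side of the centre along x, whose tops are 70 mm above the bench. Origin at the centre of its underside, on the bench. The sprung bed lies on top of it. Nothing stands along the bed's long sides, so fingers have room there.
- bed_top (a point): Centre of the top face of the jig's sprung bed, an aluminium plate 150 (x) x 100 (y) x 10 mm, this face 66 mm above the bench when up. It carries two red end stops 8 mm high whose inner faces stand 66 mm either side of the centre along x (132 mm apart), so that the panel lies between them with its long side along x. z points up. The plate also rocks: it tilts on springs (6 N m/rad about either axis) if pushed off-centre.
- bed (a joint): How far the sprung bed is pushed down, in m: 0 up, 0.014 bottomed out against its stop. Net upward spring force about 5.8 N at 0 (it carries the panel without sinking) rising to about 14.2 N at 0.014; part of this is taken by the weight of the panel and the press block.
- press_mid (a point): Centre (half-way up, 35.5 mm above its underside) of the loose press block, 0.3 to 0.5 kg: a steel sole 110 (x) x 56 (y) x 16 mm with an orange upright grip 70 (x) x 28 (y) mm centred on it, from 16 to 71 mm above the underside. Starts standing on the cork mat. Grip the handle across its 28 mm width.
- rest_mat: Fixed cork mat 170 (x) x 160 (y) x 6 mm; origin at the centre of its underside, on the bench. The press block stands on its +y half (about 35 mm from the centre), a brush lies along x on its -y half (about 55 mm from the centre). Put the block back on the clear half, about where it stood.
- brush_c (a point): Middle of a loose brush 150 mm long lying on the cork mat; bystander.
- glue_c (a point): Centre of a yellow glue bottle, 60 mm diameter, 160 mm tall, standing on the bench; bystander.
- tin_c (a point): Centre of a blue tin, 64 mm diameter, 90 mm tall; bystander.
- lamp_c (a point): Point 200 mm above the bench on the upright of a fixed bench lamp: post of 20 mm diameter on a 48 mm foot, 390 mm tall, taller than anything else within reach, with a slim black light bar 120 x 26 mm on top of it reaching 105 mm to the far side along its x. Stands between two of the three stations; go round it.
- jar_c (a point): Centre of an amber jar, 68 mm diameter, 100 mm tall; bystander.
- plane_c (a point): Point 40 mm above the middle of the sole of a hand plane, 160 mm long along its y, 67 mm high; bystander at the far side.
Things that resemble listed ones, but are neither listed nor needed, are in the scene too. Leave any pink look-alike of the part that bears walnut_mid alone. Leave any purple look-alike of the part that bears press_mid alone.

How it is judged (in metres and radians):
On the way, in this order (a step that is already met when the one before it is completed fails the run):
1. the walnut panel lies between the stops on the bed, let go (x of walnut_mid in the frame of bed_top between -0.01 and 0.01 m and y of walnut_mid in the frame of bed_top between -0.012 and 0.012 m and angle between the x axis of walnut_mid and the x axis of bed_top, either way round below 0.12 rad and angle between walnut_mid's own z axis and vertical below 0.08 rad and z of walnut_mid in the frame of bed_top between 0.005 and 0.013 m and contact force between the fingers and walnut below 0.1 N and linear speed of walnut below 0.03 m/s and value of joint bed below 0.004 m), for 0.2 s.
2. the press block, centred on the panel and lined up with it, holds the bed bottomed out and level for over a second (x of walnut_mid in the frame of bed_top between -0.01 and 0.01 m and y of walnut_mid in the frame of bed_top between -0.012 and 0.012 m and angle between the x axis of walnut_mid and the x axis of bed_top, either way round below 0.12 rad and angle between walnut_mid's own z axis and vertical below 0.08 rad and z of walnut_mid in the frame of bed_top between 0.005 and 0.013 m and value of joint bed above 0.0122 m and angle between bed_top's own z axis and vertical below 0.035 rad and angle between press_mid's own z axis and vertical below 0.05 rad and contact force between press_block and walnut above 3 N and horizontal distance between press_mid and walnut_mid below 0.015 m and angle between the x axis of press_mid and the x axis of walnut_mid, either way round below 0.14 rad), for 1.2 s.
At the end, for the whole second after the job is handed in: Walnut panel flat between the stops on the risen bed (10 mm along, 12 mm across, 0.12 rad); press block upright on its cork mat, its centre within 60 mm of the mat's along x and -15 to 65 mm along y (the clear side is +y); both at rest (x of walnut_mid in the frame of bed_top between -0.01 and 0.01 m and y of walnut_mid in the frame of bed_top between -0.012 and 0.012 m and angle between the x axis of walnut_mid and the x axis of bed_top, either way round below 0.12 rad and angle between each of walnut_mid, press_mid's own z axis and vertical below 0.08 rad and z of walnut_mid in the frame of bed_top between 0.005 and 0.013 m and value of joint bed below 0.004 m and linear speed of each of walnut, press_block below 0.02 m/s and x of press_mid in the frame of rest_mat between -0.06 and 0.06 m and y of press_mid in the frame of rest_mat between -0.015 and 0.065 m and z of press_mid in the frame of rest_mat between 0.037 and 0.046 m); the robot touches nothing.
It fails at once if a bystander (pale panel, brush, bottle, tin, jar, plane) is moved more than 30 mm (distance of any of maple_mid, glue_c, tin_c, jar_c, plane_c, brush_c from where it was at the start of the episode above 0.03 m).
It fails at once if the bed is pushed down with the gripper on the panel or bed instead of the press block (value of joint bed above 0.009 m and (contact force between the fingers and walnut above 1 N or contact force between the fingers and jig above 1 N)).
It fails at once if the press block is dropped (falls free faster than 0.7 m/s) (linear speed of press_block above 0.7 m/s and contact force between the fingers and press_block below 0.05 N).
It also fails if it takes over 67 s, if anything falls off the work surface, if the arm or the gripper's body presses on something with over 40 N, if the wrist force passes 120 N, or if a joint passes its speed limit or range.

## Working session

There is one attempt and no reset: what is moved stays moved. The work goes in short steps, Python scripts to look and compute and a tool call to move; the robot and the scene stay as the last step left them, time stands still between calls to the robot, and variables do not carry over. Pictures are saved under pics/ and viewed, at most 10 in all, crops included, and the job is handed in when it is done.

Besides the shell and the picture viewer there is one more tool, called after "Emit:" as name(argument=value, ...) on one line, values as JSON. arm_command: Moves the arm, as the interface text tells. Its arguments: {"type":"object","properties":{"series":{"type":"array","items":{"type":"number"}}},"required":["series"]}

```bash
mkdir -p pics; cat > h.py <<'E'
import numpy as np, cv2
from cell import monitor, viewer, workorder
def grab(n):
    im,d=viewer.get_image(n); return im,d,viewer.camera_model(n)
def save(n,im): cv2.imwrite('pics/'+n+'.png',cv2.cvtColor(im,cv2.COLOR_RGB2BGR))
def ray(c,uv):
    M,R,t=[np.array(c[k],float) for k in('mtx','R','t')]
    return -R.T@t, R.T@np.linalg.inv(M)@np.array([uv[0],uv[1],1.])
def onz(c,uv,z):
    o,d=ray(c,uv); return o+d*(z-o[2])/d[2]
def dep(c,d,uv):
    o,r=ray(c,uv); u,v=map(int,uv); p=d[v-2:v+3,u-2:u+3]; return o+r*np.median(p[p>0])
E
python3 - <<'E'
from h import *
for n in('top','scene'):
    im,d,c=grab(n); save(n+'0',im); np.savez('pics/'+n+'0.npz',im=im,d=d,**c)
    print(n,c['mtx'][0],(-np.array(c['R']).T@c['t']).round(),np.round(c['R'],2).tolist(),(d==0).mean())
s=monitor.read_state(); print(s['eef_pos'],s['tool_rot'],s['width'],s['clock'])
E
```

```text
top [596.90650399   0.         320.93726342] [ 233.   75. 1572.] [[0.02, -1.0, 0.01], [-0.98, -0.02, -0.2], [0.2, -0.0, -0.98]] 0.00408203125
scene [517.60210522   0.         330.07237944] [1225. -353.  976.] [[0.49, 0.87, 0.01], [0.62, -0.34, -0.71], [-0.61, 0.35, -0.71]] 0.003951822916666667
[ 220.1256856  -610.99661501  230.49213218] [-3.13987672e+00  3.01748748e-05  3.45752014e-01] 85.32373029490887 0.1
```

View pics/top0.png

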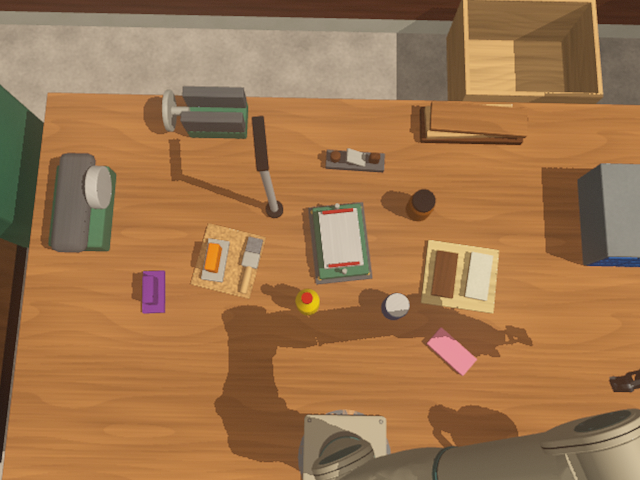

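View pics/scene0.png

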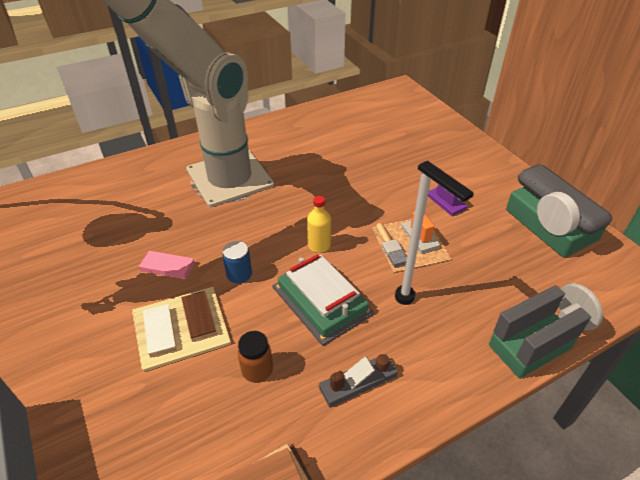

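The top view shows two candidates for the panel: the dark brown one on the plywood board at (445,273) and a pink look-alike at (452,351). The brown one fits, as it has a dark walnut face and lies beside the pale panel at (480,276). There are also two candidates for the press: orange-handled on the cork at (214,258) and purple at (153,291). The orange one fits. The jig is at (340,242), with its red stops at (337,211) and (343,265). The lamp foot is at (274,209). In the scene view, the walnut is at (199,314) and the orange grip at (424,228), partly behind the lamp post.

```bash
cat > m.py <<'E'
from h import *
def hsv(im): return cv2.cvtColor(im,cv2.COLOR_RGB2HSV)
def rect(mask,roi):
    m=np.zeros(mask.shape,np.uint8); x0,y0,x1,y1=roi; m[y0:y1,x0:x1]=mask[y0:y1,x0:x1]
    cs,_=cv2.findContours(m.astype(np.uint8),cv2.RETR_EXTERNAL,cv2.CHAIN_APPROX_NONE)
    return sorted(cs,key=cv2.contourArea,reverse=True)
def world(c,ct,z):
    P=np.array([onz(c,p[0],z)[:2] for p in ct],np.float32); r=cv2.minAreaRect(P)
    b=cv2.boxPoints(r); e=b[1]-b[0],b[2]-b[1]; l=max(e,key=np.linalg.norm)
    a=np.degrees(np.arctan2(l[1],l[0])); a=(a+90)%180-90
    return np.round(r[0],1),np.round(sorted(r[1]),1),round(a,1)
def dz(c,d,ct):
    m=np.zeros(d.shape,np.uint8); cv2.drawContours(m,[ct],-1,1,-1); m=cv2.erode(m,np.ones((3,3)))
    v,u=np.nonzero(m); return np.median([dep(c,d,(a,b))[2] for a,b in zip(u,v)]) if len(u) else None
E
python3 - <<'E'
from m import *
C={}
for n in('top','scene'):
    f=np.load(f'pics/{n}0.npz'); C[n]=(f['im'],f['d'],dict(mtx=f['mtx'],R=f['R'],t=f['t']))
rois={'top':dict(wal=(425,240,497,310),red=(305,195,375,285),org=(195,235,228,280)),
 'scene':dict(wal=(135,290,228,365),red=(275,245,370,335),org=(405,205,445,250))}
zz=dict(wal=30,red=74,org=77)
for n,(im,d,c) in C.items():
    H=hsv(im); h,s,v=[H[...,i].astype(int) for i in range(3)]
    M=dict(wal=(v<130)&(s>80)&(h<20),red=((h<5)|(h>172))&(s>150)&(v>90),org=(h>4)&(h<16)&(s>200)&(v>150))
    for k,r in rois[n].items():
        cs=rect(M[k],r)
        for ct in cs[:3 if k=='red' else 1]:
            if cv2.contourArea(ct)<15: continue
            m=cv2.moments(ct);print(n,k,np.round((m['m10']/m['m00'],m['m01']/m['m00']),1),cv2.contourArea(ct),'W',world(c,ct,zz[k]),'z',dz(c,d,ct))
im,d,c=C['top']
for k,uv in dict(lampfoot=(274,209),mapletop=(480,276),jar=(424,198),tin=(397,302),glue=(307,298),mat=(205,240),bed=(340,240),brush=(252,250),lampbar=(259,125),sole=(205,270)).items(): print(k,dep(c,d,uv).round())
a=cv2.resize(C['top'][0][190:380,415:510],None,fx=3,fy=3); b=cv2.resize(C['top'][0][190:380,130:290],None,fx=3,fy=3)
save('crop',np.hstack([b,a]))
E
```

```text
top wal [440.5 274. ] 621.0 W (array([ 466.6, -247.9]), array([ 48.6, 119.3]), np.float32(-6.0)) z 31.634300419786086
top red [337.3 210.9] 51.5 W (array([618. ,  27.7]), array([ 7.2, 75.8]), np.float32(-82.9)) z 73.82900805321674
top red [343.5 264.1] 45.0 W (array([479. ,  10.3]), array([ 6.4, 74.5]), np.float32(-83.0)) z 73.65759753409111
top org [217.2 260.5] 47.0 W (array([482.1, 331.9]), array([29.4, 66.7]), np.float32(-29.4)) z 48.70728305309092
scene wal [186.5 308.4] 1473.0 W (array([ 422.3, -280.6]), array([112.5, 241.5]), np.float32(27.2)) z 30.829248896980403
scene red [340.1 300.5] 99.0 W (array([617.8,  24.4]), array([10. , 78.9]), np.float32(-82.9)) z 73.44441022536569
scene red [304.2 262.7] 93.0 W (array([479. ,   7.6]), array([12.1, 79. ]), np.float32(-84.0)) z 73.52465913970349
scene org [426.3 234. ] 105.5 W (array([539.1, 318.2]), array([23.7, 59.9]), np.float32(-44.8)) z 50.97988250612946
lampfoot [628. 195.  41.]
mapletop [ 462. -347.   34.]
jar [ 649. -192.  103.]
tin [ 384. -123.   93.]
glue [381.  99. 163.]
mat [547. 378.   9.]
bed [542.  20.  68.]
brush [520. 250.  23.]
lampbar [718. 205. 393.]
sole [464. 370.  25.]
```

View pics/crop.png

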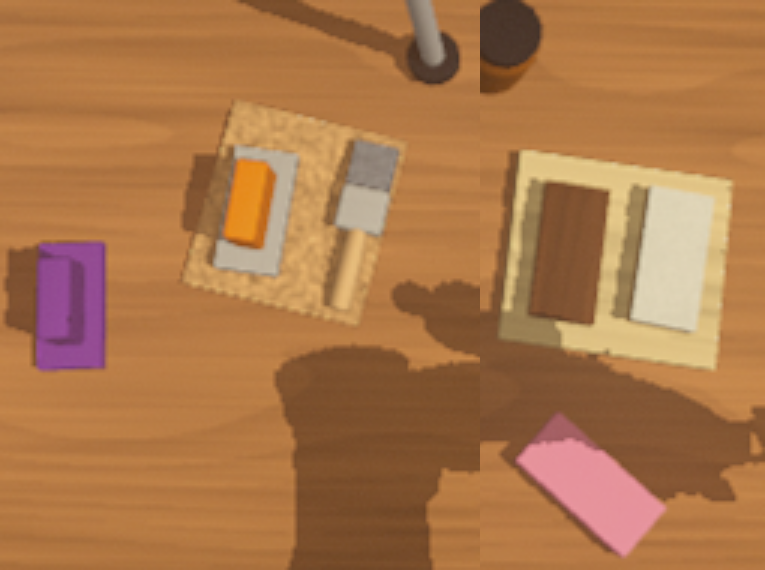

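The crop confirms it. The brown-faced panel lies on the ply board beside the white one, and pink is separate. The orange grip stands on its steel sole on the cork mat, and purple is off the mat. I'm moving above the panel for a wrist look.

Emit:
arm_command(series=[100,16.5,-12.3,0,0,100,16.5,-12.3,0,0,100,16.5,-12.3,0,0,100,16.5,-12.3,0,0,100,16.5,-12.3,0,0])

```text
clock: 0.52
eef_pos: [334.7, -437.5, 231.0]
tool_rot: [-3.141, -0.0, 0.346]
force: [1.1, -0.3, 0.3]
width: 85.1
gripper_force: 0.0
```

Emit:
arm_command(series=[100,17,-12.7,0,28,100,17,-12.7,0,28,100,17,-12.7,0,28,100,17,-12.7,0,28,100,17,-12.7,0,28])

```text
clock: 0.93
eef_pos: [449.0, -264.3, 231.1]
tool_rot: [3.142, 0.001, -0.148]
force: [-0.1, 0.3, 0.5]
width: 85.3
gripper_force: 0.0
```

Emit:
arm_command(series=[100,0,0,0,0,100,0,0,0,0,100,0,0,0,0,100,0,0,0,0,100,0,0,0,0])

```text
clock: 1.35
eef_pos: [447.4, -267.8, 231.3]
tool_rot: [3.141, 0.0, -0.146]
force: [0.3, -0.1, 0.1]
width: 85.5
gripper_force: 0.0
```

```bash
cat >> m.py <<'E'
def st():
    s=monitor.read_state(); p=np.array(s['eef_pos']); y=s['tool_rot'][2]
    print('t',round(s['clock'],2),'p',p.round(1),'rpy',np.round(s['tool_rot'],4),'F',np.round(s['force'],1),'w',round(s['width'],1),'gf',round(s['gripper_force'],1)); return p,y
def go(x,y,z,yawdeg):
    p,a=st(); d=np.array([x,y,z])-p; c,s=np.cos(a),np.sin(a)
    t=(np.degrees(a)-yawdeg+90)%180-90
    print('SHIFT cm',np.round([(c*d[0]+s*d[1])/10,(s*d[0]-c*d[1])/10,-d[2]/10],2),'turn',round(t,1))
E
python3 - <<'E'
from m import *
p,a=st(); im,d,c=grab('wrist'); save('w1',im); np.savez('pics/w1.npz',im=im,d=d,**c)
o,r=ray(c,(320,240)); print(o-p,r,c['mtx'][0])
E
```

```text
t 1.35 p [ 447.4 -267.8  231.3] rpy [ 3.1411e+00  4.0000e-04 -1.4600e-01] F [ 0.3 -0.1  0.1] w 85.5 gf 0.0
[ 81.07958116 -11.75738286 142.09819481] [-0.30982102  0.05713603 -0.94918686] [337.03706879   0.         324.06641701]
```

View pics/w1.png

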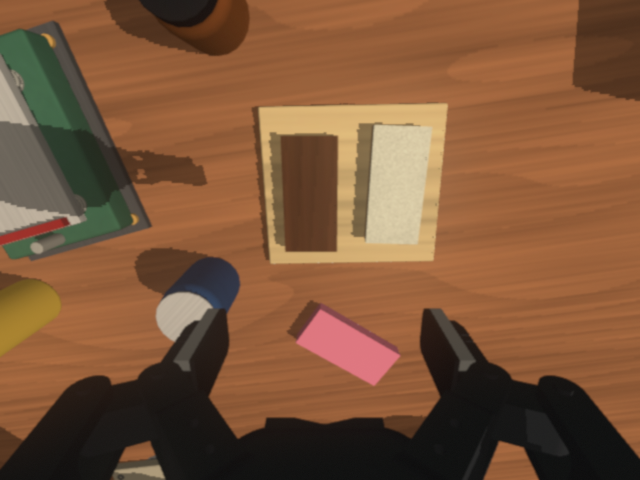

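The wrist view shows the walnut face at (310,193), the pale panel at (398,184), pink at (348,345), the tin at (198,300) and part of the jig at left.

```bash
python3 - <<'E'
from m import *
f=np.load('pics/w1.npz'); im,d,c=f['im'],f['d'],f
H=hsv(im); h,s,v=[H[...,i].astype(int) for i in range(3)]
ct=rect((v<115)&(s>80),(276,110,350,256))[0]; print(world(c,ct,30),dz(c,d,ct),cv2.boundingRect(ct))
# triangulate centre with top view
t=np.load('pics/top0.npz'); H=hsv(t['im']); h,s,v=[H[...,i].astype(int) for i in range(3)]
ct2=rect((v<108)&(s>80)&(h<20),(425,240,463,310))[0]; print(world(t,ct2,30),cv2.boundingRect(ct2))
def cen(c,ct):
    q=world(c,ct,30)[0]; return np.array(c['R']),np.array(c['t']),q
def tri(c1,u1,c2,u2):
    o1,a=ray(c1,u1);o2,b=ray(c2,u2); s=np.linalg.lstsq(np.c_[a,-b],o2-o1,rcond=None)[0]; return (o1+a*s[0]+o2+b*s[1])/2
u=[cv2.minAreaRect(x)[0] for x in(ct,ct2)]; print(u,tri(c,u[0],t,u[1]))
E
```

```text
(array([ 465.6, -251.2]), array([ 63.3, 118.4]), np.float32(-9.0)) 29.594250028631023 (276, 136, 61, 115)
(array([ 410.3, -238.8]), array([ 3.3, 23.7]), np.float32(83.0)) (434, 294, 10, 3)
[(305.9999694824219, 192.99996948242188), (438.4999694824219, 295.0)] [ 435.59963357 -253.23904684  -96.51936919]
```

```bash
python3 - <<'E'
from m import *
f=np.load('pics/w1.npz');t=np.load('pics/top0.npz')
print(hsv(f['im'])[195,270:345:2].tolist());print(hsv(t['im'])[273,428:466].tolist())
E
```

```text
[[18, 117, 211], [18, 117, 176], [17, 118, 125], [17, 117, 124], [18, 118, 123], [18, 118, 123], [16, 128, 112], [12, 154, 93], [12, 158, 95], [11, 154, 93], [12, 153, 90], [12, 155, 89], [12, 155, 89], [12, 152, 87], [12, 154, 86], [12, 154, 88], [11, 149, 91], [12, 154, 93], [11, 151, 93], [11, 152, 92], [12, 147, 90], [12, 152, 89], [12, 151, 91], [12, 150, 95], [12, 152, 94], [11, 149, 94], [12, 150, 95], [12, 150, 97], [11, 151, 98], [12, 147, 97], [12, 147, 99], [11, 146, 101], [12, 145, 102], [14, 135, 119], [18, 116, 202], [18, 115, 212], [18, 115, 212], [18, 114, 212]]
[[20, 110, 193], [19, 119, 152], [19, 117, 157], [19, 117, 157], [19, 118, 156], [17, 128, 128], [13, 155, 115], [13, 164, 129], [12, 160, 131], [13, 159, 125], [13, 155, 125], [13, 155, 125], [13, 155, 122], [13, 153, 125], [13, 154, 129], [13, 156, 129], [13, 152, 129], [13, 154, 126], [13, 157, 127], [13, 159, 130], [13, 154, 131], [13, 162, 129], [13, 153, 130], [13, 153, 133], [13, 154, 134], [12, 157, 135], [12, 157, 135], [14, 149, 147], [19, 113, 201], [20, 106, 219], [20, 107, 217], [20, 106, 217], [20, 106, 217], [20, 104, 221], [20, 112, 192], [19, 115, 148], [18, 118, 151], [19, 117, 152]]
```

Hue below 15.5 separates walnut cleanly from the shaded ply. Re-measuring with that.

```bash
python3 - <<'E'
from m import *
f=np.load('pics/w1.npz');t=np.load('pics/top0.npz'); R=[]
for c,roi,vm in((f,(270,110,350,258),125),(t,(425,246,463,300),160)):
    H=hsv(c['im']); h,s,v=[H[...,i].astype(int) for i in range(3)]
    ct=rect((h<16)&(s>126)&(v<vm),roi)[0]; print(world(c,ct,30),dz(c,c['d'],ct),cv2.boundingRect(ct)); R.append((c,cv2.minAreaRect(ct)[0]))
(c1,u1),(c2,u2)=R
o1,a=ray(c1,u1);o2,b=ray(c2,u2); s=np.linalg.lstsq(np.c_[a,-b],o2-o1,rcond=None)[0]; print(o1+a*s[0],o2+b*s[1])
go(466,-254.5,80,-8)
E
```

```text
(array([ 465. , -255.3]), array([ 55.5, 117.9]), np.float32(-8.3)) 29.60406103859924 (281, 136, 56, 115)
(array([ 466. , -254.7]), array([ 56.1, 119.5]), np.float32(-8.3)) 31.69638829910832 (431, 251, 27, 47)
[ 467.53911614 -254.51409759   25.67927032] [ 466.53542958 -255.65963728   25.77254902]
t 1.4 p [ 447.5 -267.8  231.3] rpy [ 3.1412e+00  2.0000e-04 -1.4590e-01] F [-0.2  1.  -0.2] w 85.2 gf 0.0
SHIFT cm [ 1.63 -1.58 15.13] turn -0.4
```

Emit:
arm_command(series=[82,1.6,-1.53,4,0,82,1.6,-1.53,8,0,82,1.6,-1.53,12,0,82,1.6,-1.53,15,0,82,1.6,-1.53,15,0])

```text
clock: 1.82
eef_pos: [462.1, -252.2, 76.0]
tool_rot: [-3.138, 0.011, -0.145]
force: [-0.5, 0.0, -0.5]
width: 70.2
gripper_force: 0.0
```

Emit:
arm_command(series=[82,0,0,2,0,82,0,0,4,0,82,0,0,5.5,0,82,0,0,6.6,0,82,0,0,6.6,0])

```text
clock: 2.23
eef_pos: [466.0, -254.0, 14.9]
tool_rot: [-3.141, 0.001, -0.144]
force: [0.1, -0.4, -0.3]
width: 70.0
gripper_force: 0.0
```

Emit:
arm_command(series=[82,0,0,0,0,60,0,0,0,0,50,0,0,0,0,50,0,0,0,0,50,0,0,0,0])

```text
clock: 2.65
eef_pos: [467.4, -254.4, 17.2]
tool_rot: [3.14, -0.003, -0.143]
force: [-1.3, -0.7, 5.0]
width: 54.1
gripper_force: 63.4
```

```bash
python3 - <<'E'
from m import *
st(); go(465.5,-255,14,-8.3)
E
```

```text
t 2.65 p [ 467.4 -254.4   17.2] rpy [ 3.1403e+00 -2.7000e-03 -1.4340e-01] F [-1.3 -0.7  5. ] w 54.1 gf 63.4
t 2.65 p [ 467.4 -254.4   17.2] rpy [ 3.1403e+00 -2.7000e-03 -1.4340e-01] F [-1.3 -0.7  5. ] w 54.1 gf 63.4
SHIFT cm [-0.18  0.09  0.32] turn 0.1
```

Emit:
arm_command(series=[40,0,0,-1,0,40,0,0,-4,0,40,0,0,-8,0,40,0,0,-12,0,40,0,0,-15,0])

```text
clock: 3.07
eef_pos: [467.1, -253.7, 169.5]
tool_rot: [3.141, -0.003, -0.143]
force: [0.8, -0.6, -0.5]
width: 54.2
gripper_force: 64.0
```

Emit:
arm_command(series=[40,0.3,-2,0,0,40,0.7,-5,0,0,40,1.2,-8.5,0,0,40,1.7,-12,0,0,40,2.1,-15,0,0])

```text
clock: 3.48
eef_pos: [509.2, -105.3, 166.8]
tool_rot: [-3.14, -0.002, -0.142]
force: [1.2, 0.0, -1.1]
width: 54.3
gripper_force: 63.9
```

Emit:
arm_command(series=[40,0.5,-3.5,0,-4,40,1,-7,0,-8,40,1.5,-10,0,-12,40,1.8,-12,0,-15.2,40,2,-13,0,-15.2])

```text
clock: 3.9
eef_pos: [547.6, 22.2, 166.6]
tool_rot: [-3.14, -0.002, 0.129]
force: [0.7, 1.0, -1.0]
width: 53.9
gripper_force: 63.9
```

Emit:
arm_command(series=[40,0,0,0,0,40,0,0,0,0,40,0,0,0,0,40,0,0,0,0,40,0,0,0,0])

```text
clock: 4.32
eef_pos: [546.6, 16.1, 165.4]
tool_rot: [3.141, 0.0, 0.119]
force: [-0.3, 1.2, -1.3]
width: 54.7
gripper_force: 63.9
```

```bash
python3 - <<'E'
from m import *
go(548.5,17.5,120,7); im,d,c=grab('wrist'); save('w2',im); np.savez('pics/w2.npz',im=im,d=d,**c)
im,d,c=grab('top'); np.savez('pics/t2.npz',im=im,d=d,**c)
E
```

```text
t 4.32 p [546.6  16.1 165.4] rpy [3.1408e+00 4.0000e-04 1.1930e-01] F [-0.3  1.2 -1.3] w 54.7 gf 63.9
SHIFT cm [ 0.2  -0.12  4.54] turn -0.2
```

View pics/w2.png

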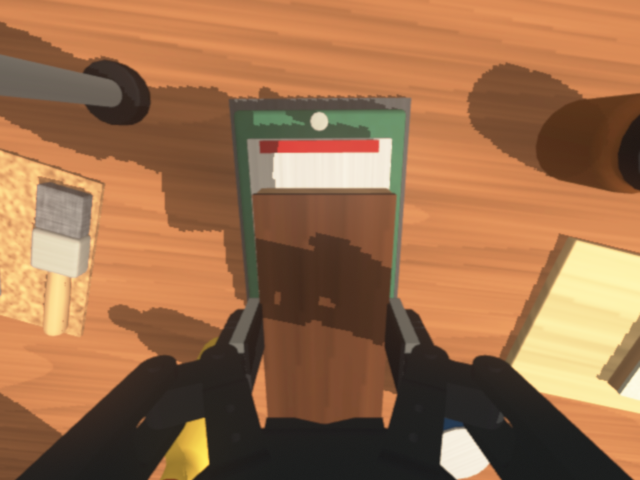

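The far stop is at (319,146), and the panel's front top edge runs from (253,194) to (396,194). It is gripped squarely. Now computing its offset from the TCP and the stop position.

```bash
python3 - <<'E'
from m import *
f=np.load('pics/w2.npz'); im=f['im'];H=hsv(im); h,s,v=[H[...,i].astype(int) for i in range(3)]
ct=rect(((h<5)|(h>172))&(s>150)&(v>90),(240,130,400,165))[0]; print('stop',world(f,ct,74),dz(f,f['d'],ct),cv2.boundingRect(ct))
print([im[r,320].tolist() for r in range(184,200)])
print('panel depth z',[dep(f,f['d'],(u,w)).round(1).tolist() for u,w in((280,205),(370,205),(320,220),(320,330))])
a,y=np.array([547.,16,165]),.1193
for w in (0,): 
  A,B=onz(f,(253,194),178.2),onz(f,(396,194),178.2); print(A,B,np.linalg.norm(A-B),'centre',(A+B)/2-60*np.array([np.cos(y),np.sin(y),0]),'yaw',np.degrees(np.arctan2(A[1]-B[1],A[0]-B[0]))-90)
t=np.load('pics/t2.npz');H=hsv(t['im']); h,s,v=[H[...,i].astype(int) for i in range(3)]
for ct in rect(((h<5)|(h>172))&(s>150)&(v>90),(305,195,375,285))[:2]: print('top stop',world(t,ct,74))
E
```

```text
stop (array([616.5,  28.7]), array([ 7.1, 78. ]), np.float32(-83.1)) 73.39387110975804 (260, 140, 118, 12)
[[245, 236, 221], [245, 236, 221], [242, 233, 216], [227, 212, 186], [177, 152, 127], [139, 109, 83], [131, 100, 73], [130, 99, 72], [125, 95, 69], [105, 79, 59], [104, 72, 55], [125, 83, 60], [135, 88, 64], [136, 88, 64], [136, 89, 64], [136, 88, 63]]
panel depth z [[597.4, 40.2, 177.4], [601.7, 5.2, 177.6], [593.3, 23.9, 177.4], [543.0, 18.0, 177.6]]
[600.68525737  50.82118066 178.2       ] [607.30537157  -3.99880218 178.2       ] 55.21826174964686 centre [544.421783    16.27015653 178.2       ] yaw 6.885750871069476
top stop (array([614.4,  60. ]), array([ 5.3, 10.4]), np.float32(-88.7))
```

Emit:
arm_command(series=[40,0.33,-0.26,2,0,40,0.33,-0.26,4,0,40,0.33,-0.26,6,0,40,0.33,-0.26,7.5,0,40,0.33,-0.26,8,0])

```text
clock: 4.83
eef_pos: [548.3, 20.4, 83.1]
tool_rot: [-3.141, 0.004, 0.122]
force: [0.0, 0.4, -0.9]
width: 53.9
gripper_force: 63.9
```

Emit:
arm_command(series=[40,0,0,0,0,40,0,0,0.4,0,40,0,0,0.8,0,40,0,0,1.2,0,40,0,0,1.2,0])

```text
clock: 5.25
eef_pos: [549.8, 20.9, 73.2]
tool_rot: [-3.142, 0.0, 0.122]
force: [0.4, -0.5, -1.3]
width: 54.0
gripper_force: 63.9
```

```bash
python3 - <<'E'
from m import *
go(549.6,19.1,71.2,7)
E
```

```text
t 5.25 p [549.8  20.9  73.2] rpy [-3.1416e+00  1.0000e-04  1.2240e-01] F [ 0.4 -0.5 -1.3] w 54.0 gf 63.9
SHIFT cm [-0.04  0.17  0.2 ] turn 0.0
```

Emit:
arm_command(series=[40,0,0.1,0.1,0,40,0,0.1,0.2,0,40,0,0.1,0.25,0,40,0,0.1,0.25,0,68,0,0.1,0.25,0])

```text
clock: 5.67
eef_pos: [550.3, 19.9, 71.1]
tool_rot: [3.142, -0.001, 0.122]
force: [0.2, -0.6, 0.1]
width: 58.3
gripper_force: 0.0
```

Emit:
arm_command(series=[75,0,0,0,0,80,0,0,0,0,80,0,0,0,0,80,0,0,-1,0,80,0,0,-3,0])

```text
clock: 6.08
eef_pos: [548.3, 19.9, 99.8]
tool_rot: [-3.141, 0.005, 0.123]
force: [0.1, 0.0, -0.6]
width: 68.2
gripper_force: 0.0
```

Emit:
arm_command(series=[80,-2,0,-4,0,80,-4,0,-8,0,80,-6,0,-11,0,80,-6,0,-12,0,80,-6,0,-12,0])

```text
clock: 6.5
eef_pos: [491.7, 12.5, 224.8]
tool_rot: [3.141, -0.007, 0.122]
force: [0.8, 0.4, 0.6]
width: 68.1
gripper_force: 0.0
```

Emit:
arm_command(series=[80,0,0,0,0,80,0,0,0,0,80,0,0,0,0,80,0,0,0,0,80,0,0,0,0])

```text
clock: 6.92
eef_pos: [490.2, 12.6, 219.7]
tool_rot: [3.142, 0.002, 0.122]
force: [-0.4, -0.6, -0.8]
width: 68.4
gripper_force: 0.0
```

```bash
python3 - <<'E'
from m import *
st(); im,d,c=grab('wrist'); save('w3',im); np.savez('pics/w3.npz',im=im,d=d,**c); f=c
H=hsv(im); h,s,v=[H[...,i].astype(int) for i in range(3)]
for ct in rect(((h<5)|(h>172))&(s>150)&(v>60),(180,60,460,400))[:3]: print('stop',world(f,ct,74),cv2.contourArea(ct),cv2.boundingRect(ct))
E
```

```text
t 6.92 p [490.2  12.6 219.7] rpy [3.1416e+00 2.1000e-03 1.2240e-01] F [-0.4 -0.6 -0.8] w 68.4 gf 0.0
stop (array([615.8,  28.1]), array([ 8.2, 78.8]), np.float32(-83.0)) 1126.5 (273, 60, 104, 13)
stop (array([477.9,  10.8]), array([ 8.5, 78.3]), np.float32(-83.0)) 737.0 (281, 234, 88, 10)
```

View pics/w3.png

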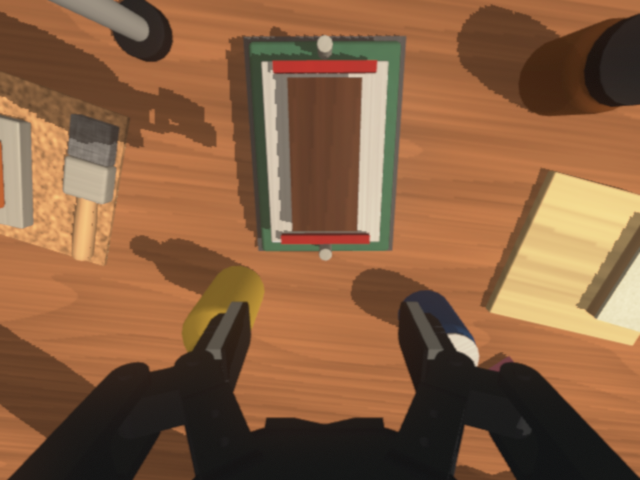

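The panel lies between both stops, with red bars at (325,67) and (325,239) and walnut centred at (325,155). Next I go to the press block and measure it, along with the placed panel.

Emit:
arm_command(series=[100,-0.4,-3.5,0,0,100,-0.8,-7,0,0,100,-1.2,-10.5,0,0,100,-1.6,-14,0,0,100,-1.9,-17.3,0,0])

```text
clock: 7.38
eef_pos: [449.7, 183.7, 220.4]
tool_rot: [3.142, 0.001, 0.123]
force: [0.4, -0.4, 0.0]
width: 85.5
gripper_force: 0.0
```

Emit:
arm_command(series=[100,-0.4,-3.5,0,4,100,-0.8,-7,0,8,100,-1.2,-10.5,0,12,100,-1.6,-14,0,17,100,-1.9,-17,0,17])

```text
clock: 7.8
eef_pos: [409.6, 351.0, 220.3]
tool_rot: [3.141, 0.001, -0.176]
force: [-0.3, -1.1, -0.0]
width: 85.4
gripper_force: 0.0
```

Emit:
arm_command(series=[100,0,0,0,0,100,0,0,0,0,100,0,0,0,0,100,0,0,0,0,100,0,0,0,0])

```text
clock: 8.22
eef_pos: [411.6, 346.8, 220.8]
tool_rot: [3.141, -0.0, -0.177]
force: [0.8, 0.0, -0.4]
width: 85.3
gripper_force: 0.0
```

```bash
python3 - <<'E'
from m import *
f=np.load('pics/w3.npz'); H=hsv(f['im']); h,s,v=[H[...,i].astype(int) for i in range(3)]
ct=rect((h>6)&(h<16)&(s>110)&(v<150),(270,72,380,236))[0]; print('panel',world(f,ct,84),dz(f,f['d'],ct),cv2.boundingRect(ct))
st(); im,d,c=grab('wrist'); save('w4',im); np.savez('pics/w4.npz',im=im,d=d,**c); f=c
H=hsv(im); h,s,v=[H[...,i].astype(int) for i in range(3)]
ct=rect((h>4)&(h<17)&(s>200)&(v>150),(0,0,640,300))[0]; print('org',world(f,ct,77),dz(f,d,ct),cv2.boundingRect(ct))
E
```

```text
panel (array([547.5,  19.9]), array([ 54.7, 118.4]), np.float32(7.0)) 83.6834310958559 (288, 78, 73, 153)
t 8.22 p [411.6 346.8 220.8] rpy [ 3.1408e+00 -1.0000e-04 -1.7680e-01] F [ 0.8  0.  -0.4] w 85.3 gf 0.0Traceback (most recent call last):
  File "<stdin>", line 6, in <module>
IndexError: list index out of range
```

View pics/w4.png

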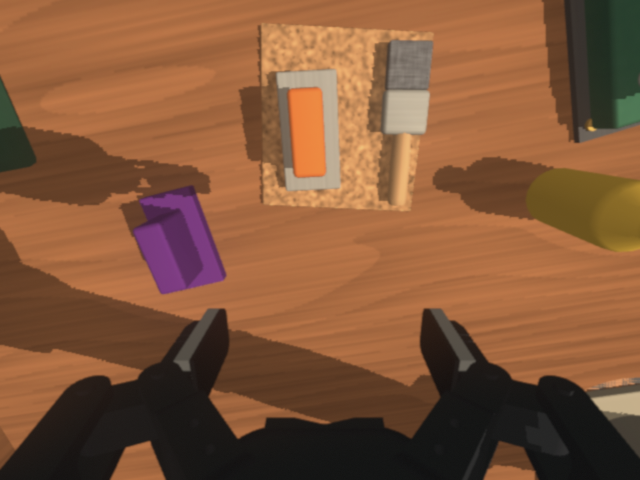

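The orange grip top is at (308,132) on its grey sole, on the cork with the brush to the right at (403,120). Purple is at (180,240), off the mat.

```bash
python3 - <<'E'
from m import *
f=np.load('pics/w4.npz'); im=f['im']; H=hsv(im); h,s,v=[H[...,i].astype(int) for i in range(3)]
print(H[130,308],H[130,290],H[100,285],H[100,300])
hh,ss,vv=H[130,312].astype(int)
m=(abs(h-hh)<4)&(s>ss-50)&(v>vv-40)
ct=rect(m,(275,65,345,195))[0]; print('org',world(f,ct,77),dz(f,f['d'],ct),cv2.boundingRect(ct))
# side face excluded: z of pixels from depth
P=[]
for b in range(66,195):
  for a in range(276,345):
    if m[b,a]:
      o,r=ray(f,(a,b)); q=o+r*f['d'][b,a]
      if q[2]>72: P.append(q)
P=np.array(P); r=cv2.minAreaRect(P[:,:2].astype(np.float32)); print('top face',r,np.median(P[:,2]),len(P))
ct=rect((s<60)&(v>90),(270,60,345,195))[0]; print('sole',world(f,ct,22),cv2.boundingRect(ct))
ct=rect((h>8)&(h<25)&(s>60)&(v>80)|(s<60)|m,(255,20,436,213)); ct=ct[0]; print('mat',world(f,ct,6))
# second view triangulation of grip top centre
t=np.load('pics/top0.npz'); H=hsv(t['im']); h,s,v=[H[...,i].astype(int) for i in range(3)]
ct2=rect((h>4)&(h<20)&(s>180)&(v>190),(195,235,230,280))[0]; print('top org',world(t,ct2,77),cv2.boundingRect(ct2),dz(t,t['d'],ct2))
E
```

```text
[ 12 185 237] [ 11 164 146] [ 16  62 120] [ 12 186 237]
org (array([490.1, 346.2]), array([25.4, 67.6]), np.float32(-7.2)) 76.46691874203509 (290, 88, 36, 89)
top face ((490.0337219238281, 346.0521240234375), (26.1037540435791, 68.14899444580078), 82.82575225830078) 76.37555005835327 2767
sole (array([490.5, 347.4]), array([ 53.5, 107. ]), np.float32(-7.4)) (277, 70, 62, 120)
mat (array([491.6, 309.4]), array([179.7, 195.3]), np.float32(79.9))
top org (array([490.7, 342.5]), array([33.7, 67.6]), np.float32(-7.6)) (205, 243, 17, 28) 78.02553434630317
```

Emit:
arm_command(series=[85,3,-0.6,1,-1,85,6,-1.1,4,-2.8,85,7.75,-1.33,8,-2.8,85,7.75,-1.33,11,-2.8,85,7.75,-1.33,12,-2.8])

```text
clock: 8.68
eef_pos: [488.6, 344.5, 96.2]
tool_rot: [3.136, 0.005, -0.129]
force: [-1.4, -0.2, -1.1]
width: 72.7
gripper_force: 0.0
```

Emit:
arm_command(series=[80,0,0,1,0,80,0,0,3.5,0,80,0,0,6,0,80,0,0,6.8,0,80,0,0,6.8,0])

```text
clock: 9.1
eef_pos: [488.4, 347.8, 32.2]
tool_rot: [3.14, 0.002, -0.125]
force: [-0.3, -0.7, 0.3]
width: 68.4
gripper_force: 0.0
```

Emit:
arm_command(series=[80,0,0,0,0,50,0,0,0,0,40,0,0,0,0,30,0,0,0,0,25,0,0,0,0])

```text
clock: 9.52
eef_pos: [490.2, 348.1, 34.3]
tool_rot: [-3.141, -0.001, -0.126]
force: [-1.4, -0.7, 8.8]
width: 27.5
gripper_force: 60.8
```

Emit:
arm_command(series=[20,0,0,0,0,20,0,0,0,0,20,0,0,0,0,20,0,0,0,0,20,0,0,0,0])

```text
clock: 9.93
eef_pos: [490.2, 348.1, 34.3]
tool_rot: [-3.141, -0.001, -0.126]
force: [-1.0, -1.4, 6.9]
width: 27.3
gripper_force: 60.8
```

```bash
python3 - <<'E'
from m import *
go(490.2,346.3,32,-7.3)
E
```

```text
t 9.93 p [490.2 348.1  34.3] rpy [-3.1407e+00 -1.3000e-03 -1.2560e-01] F [-1.  -1.4  6.9] w 27.3 gf 60.8
SHIFT cm [0.02 0.18 0.23] turn 0.1
```

Emit:
arm_command(series=[20,0,0,-0.7,0,20,0,0,-3,0,20,0,0,-6.5,0,20,0,0,-10,0,20,0,0,-13,0])

```text
clock: 10.35
eef_pos: [489.2, 347.8, 164.6]
tool_rot: [3.141, 0.0, -0.126]
force: [0.7, 1.7, -4.4]
width: 27.7
gripper_force: 60.1
```

Emit:
arm_command(series=[20,0,2,0,0,20,-0.2,5,0,0,20,-0.3,8.5,0,0,20,-0.5,12.2,0,0,20,-0.5,15.5,0,0])

```text
clock: 10.77
eef_pos: [463.4, 192.6, 162.8]
tool_rot: [3.14, 0.002, -0.125]
force: [0.4, 0.3, -4.2]
width: 27.2
gripper_force: 60.2
```

Emit:
arm_command(series=[20,0.8,2.5,0,0,20,1.8,4.5,0,0,20,3,6,0,0,20,4.2,7.3,0,0,20,5.2,8.2,0,0])

```text
clock: 11.18
eef_pos: [506.6, 104.9, 162.9]
tool_rot: [3.141, 0.0, -0.127]
force: [0.5, 0.4, -4.8]
width: 27.6
gripper_force: 60.2
```

Emit:
arm_command(series=[20,1.2,2,0,-3,20,2.5,4,0,-7,20,3.8,6,0,-11,20,4.8,7.5,0,-14.2,20,5.2,8.15,0,-14.2])

```text
clock: 11.6
eef_pos: [549.0, 16.3, 162.8]
tool_rot: [3.14, -0.001, 0.12]
force: [0.6, 0.2, -3.9]
width: 27.8
gripper_force: 60.3
```

Emit:
arm_command(series=[20,0,0,0,0,20,0,0,0,0,20,0,0,0,0,20,0,0,0,0,20,0,0,0,0])

```text
clock: 12.02
eef_pos: [547.5, 21.3, 162.8]
tool_rot: [-3.141, 0.0, 0.124]
force: [0.9, 0.3, -4.4]
width: 27.2
gripper_force: 60.2
```

```bash
python3 - <<'E'
from m import *
go(547.5,20,125,7); im,d,c=grab('wrist'); save('w5',im); np.savez('pics/w5.npz',im=im,d=d,**c)
E
```

```text
t 12.02 p [547.5  21.3 162.8] rpy [-3.141e+00  3.000e-04  1.243e-01] F [ 0.9  0.3 -4.4] w 27.2 gf 60.2
SHIFT cm [-0.01  0.13  3.78] turn 0.1
```

View pics/w5.png

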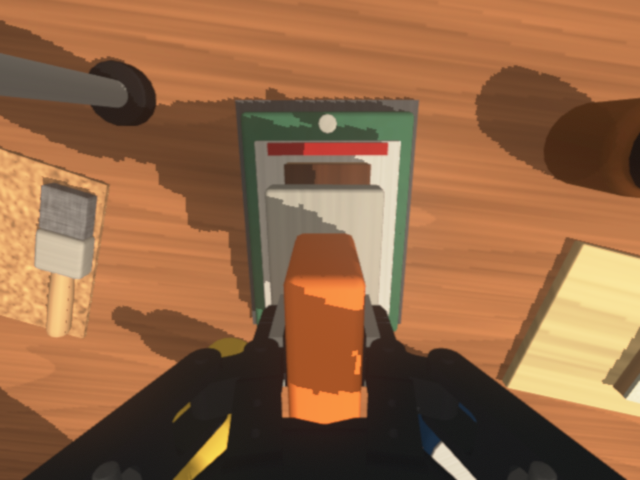

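The panel's front edge is visible at (327,163), and the sole's front edge runs from (266,186) to (384,186). They look lined up, and I'll check by rays.

```bash
python3 - <<'E'
from m import *
f=np.load('pics/w5.npz'); e=np.array([np.cos(.1235),np.sin(.1235),0])
for n,l,r,z,L in(('sole',(266,187),(384,187),150.5,55),('panel',(284,163),(370,163),84,60)):
    A,B=onz(f,l,z),onz(f,r,z); print(n,np.linalg.norm(A-B),(A+B)/2-L*e,np.degrees(np.arctan2(A[1]-B[1],A[0]-B[0]))-90)
print([dep(f,f['d'],(u,v))[2].round(1) for u,v in((275,200),(375,200),(325,200),(310,250),(340,250))])
E
```

```text
sole 54.07391826202914 [548.82141564  20.93253762 150.5       ] 7.133125517236067
panel 55.11460472914062 [548.35244691  19.45460554  84.        ] 7.130713510237683
[np.float64(150.0), np.float64(150.0), np.float64(150.1), np.float64(177.6), np.float64(178.0)]
```

Emit:
arm_command(series=[20,0,0.13,1,0,20,0,0.13,2.2,0,20,0,0.13,3.4,0,20,0,0.13,4.3,0,20,0,0.13,4.5,0])

```text
clock: 12.48
eef_pos: [546.7, 18.4, 115.8]
tool_rot: [-3.141, 0.003, 0.123]
force: [-0.1, 0.1, -4.5]
width: 27.2
gripper_force: 60.3
```

Emit:
arm_command(series=[20,0,0,0.3,0,20,0,0,0.6,0,20,0,0,0.9,0,20,0,0,1.2,0,20,0,0,1.4,0])

```text
clock: 12.9
eef_pos: [548.5, 18.4, 104.4]
tool_rot: [-3.142, -0.001, 0.122]
force: [-1.2, -0.2, 5.1]
width: 27.4
gripper_force: 61.2
```

Emit:
arm_command(series=[20,0,0,0.2,0,20,0,0,0.4,0,20,0,0,0.5,0,20,0,0,0.6,0,20,0,0,0.6,0])

```text
clock: 13.32
eef_pos: [548.6, 18.4, 98.7]
tool_rot: [3.142, -0.001, 0.122]
force: [-3.7, -0.6, 8.2]
width: 27.4
gripper_force: 61.6
```

Emit:
arm_command(series=[20,0,0,0.1,0,20,0,0,0.2,0,20,0,0,0.3,0,20,0,0,0.3,0,20,0,0,0.3,0])

```text
clock: 13.73
eef_pos: [548.7, 18.4, 97.8]
tool_rot: [-3.142, -0.002, 0.122]
force: [-6.5, -0.7, 24.8]
width: 27.4
gripper_force: 64.2
```

The bed has bottomed: the force jumped to 25 N and z stopped. Holding.

Emit:
arm_command(series=[20,0,0,0,0,20,0,0,0,0,20,0,0,0,0,20,0,0,0,0,20,0,0,0,0])

```text
clock: 14.15
eef_pos: [548.8, 18.4, 97.8]
tool_rot: [-3.142, -0.002, 0.122]
force: [-6.1, 0.8, 24.6]
width: 27.3
gripper_force: 64.1
```

Emit:
arm_command(series=[20,0,0,0,0,20,0,0,0,0,20,0,0,0,0,20,0,0,0,0,20,0,0,0,0])

```text
clock: 14.57
eef_pos: [548.7, 18.4, 97.8]
tool_rot: [-3.142, -0.002, 0.122]
force: [-5.9, -0.4, 24.9]
width: 27.4
gripper_force: 64.1
```

Emit:
arm_command(series=[20,0,0,0,0,20,0,0,0,0,20,0,0,0,0,20,0,0,0,0,20,0,0,0,0])

```text
clock: 14.98
eef_pos: [548.7, 18.4, 97.8]
tool_rot: [-3.142, -0.002, 0.122]
force: [-5.6, 0.1, 24.1]
width: 27.5
gripper_force: 64.1
```

Emit:
arm_command(series=[20,0,0,0,0,20,0,0,0,0,20,0,0,0,0,20,0,0,0,0,20,0,0,0,0])

```text
clock: 15.4
eef_pos: [548.7, 18.4, 97.8]
tool_rot: [-3.142, -0.002, 0.122]
force: [-6.5, 0.1, 24.6]
width: 27.1
gripper_force: 64.1
```

Emit:
arm_command(series=[20,0,0,0,0,20,0,0,0,0,20,0,0,0,0,20,0,0,0,0,20,0,0,0,0])

```text
clock: 15.82
eef_pos: [548.7, 18.4, 97.8]
tool_rot: [-3.142, -0.002, 0.122]
force: [-6.6, 0.0, 24.9]
width: 27.4
gripper_force: 64.1
```

Emit:
arm_command(series=[20,0,0,0,0,20,0,0,0,0,20,0,0,0,0,20,0,0,0,0,20,0,0,0,0])

```text
clock: 16.23
eef_pos: [548.7, 18.4, 97.8]
tool_rot: [-3.142, -0.002, 0.122]
force: [-5.6, 0.5, 24.5]
width: 27.3
gripper_force: 64.1
```

```bash
python3 - <<'E'
from m import *
st(); im,d,c=grab('scene'); H=hsv(im); h,s,v=[H[...,i].astype(int) for i in range(3)]
for ct in rect(((h<5)|(h>172))&(s>150)&(v>60),(275,245,370,345))[:3]:
    if cv2.contourArea(ct)>15: print(world(c,ct,60),dz(c,d,ct),cv2.boundingRect(ct))
im,d,c=grab('wrist'); H=hsv(im); h,s,v=[H[...,i].astype(int) for i in range(3)]
ct=rect(((h<5)|(h>172))&(s>150)&(v>60),(180,60,460,400))[0]; 
for z in(60,): print('wrist stop',world(c,ct,z),dz(c,d,ct),cv2.boundingRect(ct))
E
```

```text
t 16.23 p [548.7  18.4  97.8] rpy [-3.1415e+00 -2.4000e-03  1.2220e-01] F [-5.6  0.5 24.5] w 27.3 gf 64.1
(array([617.2,  25.3]), array([11.3, 81.2]), np.float32(-82.8)) 59.53127365391953 (326, 295, 29, 20)
(array([482.3, -20.1]), array([10.7, 23.7]), np.float32(-84.2)) 58.85204548256081 (291, 268, 8, 8)
wrist stop (array([615.9,  28.2]), array([ 7.6, 78.7]), np.float32(-83.0)) 59.24452066345859 (246, 149, 152, 16)
```

Emit:
arm_command(series=[20,0,0,-0.3,0,20,0,0,-0.7,0,20,0,0,-1.1,0,20,0,0,-1.5,0,20,0,0,-2,0])

```text
clock: 16.75
eef_pos: [548.3, 18.4, 114.9]
tool_rot: [3.142, -0.001, 0.122]
force: [-0.2, 0.3, -4.6]
width: 27.4
gripper_force: 60.4
```

Emit:
arm_command(series=[20,0,0,-0.5,0,20,0,0,-1.5,0,20,0,0,-3,0,20,0,0,-4.5,0,20,0,0,-5,0])

```text
clock: 17.17
eef_pos: [549.3, 18.3, 166.8]
tool_rot: [3.141, -0.003, 0.122]
force: [0.6, 0.0, -4.6]
width: 27.4
gripper_force: 60.4
```

Emit:
arm_command(series=[20,-0.5,-1.5,0,3,20,-1.2,-3.5,0,7,20,-2,-5.8,0,11,20,-2.7,-8,0,14.2,20,-3.1,-9.2,0,14.2])

```text
clock: 17.58
eef_pos: [504.3, 108.9, 164.5]
tool_rot: [-3.141, 0.002, -0.125]
force: [0.2, 1.0, -5.0]
width: 27.2
gripper_force: 60.4
```

Emit:
arm_command(series=[20,-1.3,-1.8,0,0,20,-2.8,-3.8,0,0,20,-4,-5.7,0,0,20,-5,-7.3,0,0,20,-5.4,-8.2,0,0])

```text
clock: 18.0
eef_pos: [460.9, 196.6, 164.5]
tool_rot: [-3.141, 0.002, -0.122]
force: [-0.5, 0.5, -4.0]
width: 27.2
gripper_force: 60.4
```

Emit:
arm_command(series=[20,0,-2,0,0,20,0.1,-5,0,0,20,0.3,-8.5,0,0,20,0.5,-12.2,0,0,20,0.5,-15.5,0,0])

```text
clock: 18.42
eef_pos: [488.2, 348.8, 164.8]
tool_rot: [-3.141, -0.001, -0.126]
force: [0.4, 0.8, -4.2]
width: 27.4
gripper_force: 60.4
```

Emit:
arm_command(series=[20,0,0,0,0,20,0,0,0,0,20,0,0,0,0,20,0,0,0,0,20,0,0,0,0])

```text
clock: 18.83
eef_pos: [487.5, 345.2, 164.8]
tool_rot: [3.14, 0.0, -0.128]
force: [1.2, 0.3, -4.3]
width: 27.4
gripper_force: 61.0
```

```bash
python3 - <<'E'
from m import *
go(490.2,347.5,45,-7.2)
for n,z in(('top',74),('scene',74)):
    im,d,c=grab(n); H=hsv(im); h,s,v=[H[...,i].astype(int) for i in range(3)]
    for ct in rect(((h<5)|(h>172))&(s>150)&(v>60),dict(top=(305,195,375,285),scene=(275,245,370,345))[n])[:2]: print(n,world(c,ct,74),dz(c,d,ct))
    if n=='top':
        ct=rect((h>6)&(h<16)&(s>110)&(v<170),(316,208,366,268))[0]; print('panel',world(c,ct,84),dz(c,d,ct))
E
```

```text
t 18.83 p [487.5 345.2 164.8] rpy [ 3.1404  0.     -0.1279] F [ 1.2  0.3 -4.3] w 27.4 gf 61.0
SHIFT cm [ 0.24 -0.26 11.98] turn -0.1
top (array([618. ,  27.7]), array([ 7.2, 75.8]), np.float32(-82.9)) 74.45517892514818
top (array([479.4,  10.4]), array([ 7.1, 74.5]), np.float32(-82.7)) 73.72139167317687
panel (array([550.,  20.]), array([ 54.6, 122.5]), np.float32(7.3)) 85.72752721886263
scene (array([617.2,  24.3]), array([11.3, 78.9]), np.float32(-82.9)) 74.07947165787488
scene (array([478.2,   7.6]), array([11.3, 79. ]), np.float32(-81.8)) 73.78656930090597
```

The bed is up and the panel is in place. Setting the block down.

Emit:
arm_command(series=[20,0.24,-0.26,2,0,20,0.24,-0.26,5,0,20,0.24,-0.26,8.5,0,20,0.24,-0.26,11,0,20,0.24,-0.26,12,0])

```text
clock: 19.35
eef_pos: [487.8, 347.4, 41.4]
tool_rot: [3.137, 0.004, -0.126]
force: [-0.1, 0.2, -4.5]
width: 27.4
gripper_force: 60.9
```

Emit:
arm_command(series=[20,0,0,0.2,0,20,0,0,0.4,0,20,0,0,0.6,0,20,0,0,0.7,0,20,0,0,0.7,0])

```text
clock: 19.77
eef_pos: [490.6, 350.0, 39.1]
tool_rot: [-3.14, -0.002, -0.126]
force: [0.0, 0.5, -4.4]
width: 27.2
gripper_force: 60.9
```

Emit:
arm_command(series=[20,0,0,0.1,0,20,0,0,0.15,0,20,0,0,0.2,0,20,0,0,0.25,0,20,0,0,0.25,0])

```text
clock: 20.18
eef_pos: [489.8, 349.4, 35.3]
tool_rot: [3.142, 0.0, -0.125]
force: [0.0, -0.1, -4.7]
width: 27.3
gripper_force: 60.9
```

Emit:
arm_command(series=[20,0,0,0.05,0,20,0,0,0.1,0,20,0,0,0.15,0,20,0,0,0.15,0,20,0,0,0.15,0])

```text
clock: 20.6
eef_pos: [489.8, 349.4, 34.3]
tool_rot: [-3.141, -0.0, -0.125]
force: [-1.5, -0.7, 1.9]
width: 27.4
gripper_force: 61.8
```

On the mat: the force has reversed. Release gently and retreat.

Emit:
arm_command(series=[36,0,0,0,0,45,0,0,0,0,60,0,0,0,0,75,0,0,0,0,80,0,0,0,0])

```text
clock: 21.02
eef_pos: [490.0, 349.5, 33.8]
tool_rot: [-3.141, -0.0, -0.125]
force: [0.6, 0.1, -0.1]
width: 68.3
gripper_force: 0.0
```

Emit:
arm_command(series=[80,0,0,0,0,80,0,0,-1,0,80,0,0,-3,0,80,0,0,-6,0,80,0,0,-9,0])

```text
clock: 21.43
eef_pos: [489.3, 349.0, 124.8]
tool_rot: [3.14, 0.001, -0.126]
force: [1.2, 0.1, -0.0]
width: 68.2
gripper_force: 0.0
```

Emit:
arm_command(series=[80,-2,0,-3,0,80,-4,0,-6,0,80,-6,0,-9,0,80,-7,0,-10,0,80,-7,0,-10,0])

```text
clock: 21.85
eef_pos: [419.3, 360.3, 227.3]
tool_rot: [-3.136, -0.002, -0.122]
force: [-1.1, 0.1, 0.6]
width: 68.5
gripper_force: 0.0
```

Emit:
arm_command(series=[80,0,0,0,0,80,0,0,0,0,80,0,0,0,0,80,0,0,0,0,80,0,0,0,0])

```text
clock: 22.27
eef_pos: [420.7, 357.5, 222.6]
tool_rot: [3.14, 0.001, -0.127]
force: [0.8, -0.0, 0.6]
width: 68.5
gripper_force: 0.0
```

```bash
python3 - <<'E'
from m import *
st(); f,d,c=grab('wrist'); save('w6',f); H=hsv(f); h,s,v=[H[...,i].astype(int) for i in range(3)]
ct=rect((h>8)&(h<17)&(s>150)&(v>190),(200,0,440,300))[0]; print('org',world(c,ct,77),dz(c,d,ct),cv2.boundingRect(ct))
g,d2,c2=grab('top'); save('end',np.hstack([cv2.resize(g[100:330,180:520],None,fx=1.2,fy=1.2),cv2.resize(f,(368,276))]))
E
```

```text
t 22.27 p [420.7 357.5 222.6] rpy [ 3.1398e+00  1.0000e-03 -1.2660e-01] F [ 0.8 -0.   0.6] w 68.5 gf 0.0
org (array([490. , 348.8]), array([25.3, 66.9]), np.float32(-7.0)) 76.64402623048488 (308, 99, 32, 86)
```

View pics/end.png

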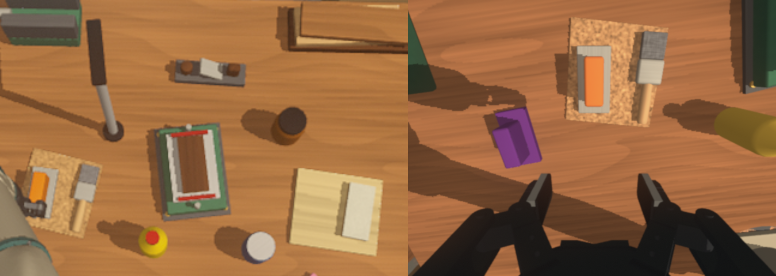

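The walnut panel lies between the red stops at (193,163), the block stands upright on its mat at (594,80), and nothing else has moved. Handing in.

```bash
python3 -c "
from cell import workorder; print(workorder.finish_job())"
```

```text
the job is handed in; nothing more can be done
None
```

I handed the job in at about 22 s on the robot's clock. The walnut panel was pressed with the bed bottomed out and level for about 2.5 s and lies centred on the risen bed, the press block is back upright on its mat, and nothing else appeared moved; no pass/fail verdict came back.

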